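# Press two terracotta squares to the first click

### The job

Press the two loose terracotta squares together in the iron clamp: push the clamp's upright push plate so that the jaw closes the squares up and drives them into the hood against the stop hidden in there, and stop at the clutch's first click, because a second click cracks them. Then let go, leaving the squares flat and tight together with the jaw against them, and leave the other things on the bench where they are.

Things in the scene. Friction and masses are not known exactly. Their poses are not given: they have to be found in the camera images.
- clamp: Iron pressing clamp screwed to the bench. Origin: bench top, on the clamp's centre line; x axis: the pressing direction (level, from the push plate towards the hood); z up. Bed 400 long (x -210 to 190), 100 wide, top 12 above the bench; guide rails along it, inner faces at y -36.5 and 36.5, tops 34 above the bench.
- hood_mouth (a point): Middle of the open mouth of the clamp's hood, 12 above the bench (clamp x = 68). The hood is 58 high and 126 long, shut at its far end. Inside is a fixed stop that nobody can see and that is set anew each time: its face lies anywhere from 22 to 92 beyond the mouth. It is found only by feel.
- push_face (a point): Centre of the back face of the upright steel push plate at the end opposite the hood, 50 above the bench: push here along the clamp's x with shut fingers. Plate 54 wide, 8 thick, 16 to 72 above the bench; its rod runs 30 to the jaw's block and telescopes into it through the clutch. Behind the plate the way is free for 90 or more. To press home it travels 95 to 190.
- jaw_face (a point): Foot of the sliding jaw's front face (on the bed's top, on the centre line), 90 ahead of push_face before the click. The jaw (70 wide, 36 high) slides along the clamp's x with about 2 N of friction and stays where it is left. Pushing the plate carries the jaw along, and the jaw pushes the squares.
- pusher (a joint): Travel of the push plate into the jaw, m. Near 0 while jaw and squares slide freely (2 to 6 N). Once they are blocked the force rises at once to about 12 N, then fades; past 4 mm the plate snaps on by itself and rests near 0.008: first click. It stays so when released. Pushed on it takes about 12 N again, and past 0.012 it snaps to 0.016: second click, too tight, no way back.
- tile_1: Unglazed terracotta square nearer the jaw, 70 x 70 x 16, about 0.16 kg, loose, lying flat on the bed between the rails. Origin: centre of its underside.
- tile_2: The same, nearer the hood; at the start a gap parts it from tile_1, and it lies mostly outside the hood. Origin: centre of its underside.
- star: red glazed eight-pointed star tile, 70 across its points, 12 thick, lying beside the clamp. Bystander, loose; origin on its underside.
- caliper: brass caliper lying flat, 130 long, 9 high, beside the clamp on its side away from the robot. Bystander, loose; origin on its underside.
- pebble: smooth grey river pebble burnisher, 52 across, 24 high, beside the clamp on its robot side. Bystander, loose; origin on its underside.
- bowl: cracked white bowl holding shards, 140 across, 48 high, left of the clamp. Bystander, loose; origin on its underside.
- stack: stack of three terracotta squares, 100 x 100, 48 high, to the right. Bystander, loose; origin on its underside.
- hammer: tile hammer, 220 long, lying beyond the clamp near the bench's far edge. Bystander, loose; origin on its underside.
- brush: glazing brush, 170 long, lying at the left near the robot. Bystander, loose; origin on its underside.
Things that resemble listed ones, but are neither listed nor needed, are in the scene too. What is shaped like the tile_2 but pink or purple is not meant. What is shaped like the tile_1 but purple is not meant.

How it is judged:
By the outcome, as a careful person would: the job done as asked, in the order asked, and still so for the second after the job is handed in, with the robot touching nothing.
It also fails if it takes over 45 s, if anything falls off the work surface, if the arm or the gripper's body presses on something with over 40 N, if the wrist force passes 120 N, or if a joint passes its speed limit or range.

### The arm

A 6-joint arm with a two-finger parallel gripper is mounted at the origin on the work surface. World frame = base frame: x ahead of the robot, y to its left, z up, the work surface at z = 0. Lengths are in m, angles in rad, forces in N, time in s.
With the tool pointing down it reaches from about 0.25 to 0.725 m from the base axis. Payload 4 kg.
Tool frame: the origin (TCP) lies between the finger pads; the fingertips stand ahead of it and the grasp point (between the pads) lies 11 mm behind it (arm.tcp_to_tips is the z of the fingertips in the tool frame, in m); z points along the fingers, y is the line along which they close (so a half turn about z gives the same grasp; the last joint's range is limited). The gripper opens to 85 mm and grips with 20 to 120 N. Pads are 22 mm wide; open, the fingers measure 114 mm over their backs; the gripper's body (76 mm by 85 mm) begins 54 mm behind the grasp point. The pads swing forward as they close: fully open they stand 13 mm farther back than shut.
Start: joints at [1.285, 0.241, 0.005, 1.335, 0, 1.571], TCP at [0.141, 0.48, 0.239] pointing down, gripper open.
Joint ranges: [-2.72, 2.72], [-1.05, 1.87], [-1.09, 1.28], [-1.99, 2.15], [-1.42, 1.44], [-3.14, 3.14]. Speed limits (rad/s): [2.79, 2.79, 3.14, 3.14, 3.14, 3.14].

### API

Orientations are given as a unit quaternion [x, y, z, w].
In Python, from cell import read_state, read_camera, camera_model, arm, spotter gives the robot as it stands. The module is installed in compiled form; this text tells all that it offers.
- The arm moves only by the tool drive_tool, never from a script. Its argument "motion" is a list of rows, each an object of numbers: "x", "y", "z": the shift along the tool's x, y, z in units of 0.025 m (1.0 is 0.025 m); "wx", "wy", "wz": the turn, a rotation vector about the tool's x, y, z in units of 0.12 rad (1.0 is 0.12 rad); "jaw": the closure in counts, from 0 (fully open) to 255 (shut). A call has 1 to 20 rows; each row shifts and turns the commanded pose from where the row before left it, along the tool's axes as they then stand; what a row does not reach is not made up. A row lasts 1/12 s, in which the tool goes at most 41.7 mm and 7.16 degrees, less where a joint would pass 70% of its speed; a pose out of reach is approached as far as the arm can. A call with a number of a shift or a turn outside -1 to 1 is refused whole. A call with a gripper value outside its range is refused whole. The fingers move at their own pace and stop on an object; "grip_force" is the grip in N (left out, the last holds). Time passes only in rows, so rows that do not move let the fingers close. It gives the time, the measured TCP pose, the force, the opening and the grip force at its end, in the units of the state.
- read_state(): the state, without advancing time (a new reading comes with each control period).
- read_camera(name): name is "scene" or "side" or "wrist"; returns the picture (420x560x3 uint8, red, green, blue); there is no depth.
- camera_model(name): a dict with "camera_matrix" (3x3 intrinsics, pixels), "R" (3x3) and "t" (3): a world point X has camera coordinates R X + t; the wrist camera has in their place "hand_eye" (4x4, takes a point from camera to tool coordinates, whose origin is the TCP and whose axes are the flange's). Camera axes: x right, y down, z forward; pixel columns grow to the right and rows downward; lengths in m; the calibration is good to about 2 mm. The wrist camera is an equidistant fisheye: a pixel r from the principal point sees the ray r / f radians off the axis. A picture is of the moment at which its call begins: read the wrist's pose just before it. camera_model takes no time and is no camera call.
- arm.sign_off(): hands the job in; it is judged then, once.
Trained networks look in the newest picture that a camera, given by its name, has taken for a name from the list of things; names that differ only in an ending like _2 or _b are one class to them, and where a whole thing is asked for, a point or a joint stands for the part that bears it (a point fixed in the world has none). Each returns a list of dicts, best first, with "score" (0 to 1); they miss things now and then, are a little off and sometimes report something else, mostly with a low value. They report only what shows in the picture. A call takes as long as a camera call. They do not tell look-alikes from the thing itself.
- spotter.spot_in(camera, label): "at" ([x, y, z] in m, in world coordinates, good to about 4 mm: the middle of the surface that is visible of it).
- spotter.masks_of(camera, label): "mask" (420x560 bool, what is visible of it).
- spotter.tip_of(camera, label): "at" ([x, y, z] in m, in world coordinates, good to about 4 mm: a listed point, or the origin of a listed thing).
The state is a dict: "time_s": time; "joint_pos": joint angles; "qvel": joint speeds; "joint_torque": joint torques, N m; "position": TCP position; "eef_rot": TCP orientation; "contact_force": force on the tool from outside, world axes, zero at the start; "ft_torque": the same for the moment, N m; "opening": finger opening in m; "grasp_force": force on a finger pad.
Only numpy, scipy, OpenCV 4.12 (cv2) and the standard library are available. Lean on these libraries where they do the work, as an engineer would, in place of code of your own. Each camera call takes 0.05 s, during which the arm holds its last target. There are 200 camera calls.

## Working session

There is one attempt and no reset: what is moved stays moved. The work goes in short steps, Python scripts to look and compute and a tool call to move; the robot and the scene stay as the last step left them, time stands still between calls to the robot, and variables do not carry over. Pictures are saved under pics/ and viewed, at most 10 in all, crops included, and the job is handed in when it is done.

Besides the shell and the picture viewer there is one more tool, called in YAML: its name, and indented under it one key for each argument. drive_tool: Moves the arm, as the interface text tells. Its arguments: {"type":"object","properties":{"motion":{"type":"array"},"grip_force":{"type":"number"}},"required":["motion"]}

```bash
mkdir -p pics; cat > h.py <<'E'
import numpy as np,cv2
from cell import read_state, read_camera, camera_model, arm, spotter
from scipy.spatial.transform import Rotation as Ro
def proj(c,X):
    m=camera_model(c);p=np.array(m["camera_matrix"])@(np.array(m["R"])@np.array(X)+np.array(m["t"]));return p[:2]/p[2]
def onz(c,uv,z):
    m=camera_model(c);R=np.array(m["R"]);t=np.array(m["t"]);d=R.T@np.linalg.inv(m["camera_matrix"])@[uv[0],uv[1],1];o=-R.T@t
    return o+d*(z-o[2])/d[2]
E
python3 - <<'E'
from h import *
np.set_printoptions(precision=4,suppress=True)
for c in ["scene","side"]:
    im=read_camera(c);cv2.imwrite(f"pics/{c}0.png",im[:,:,::-1])
    for l in ["hood_mouth","push_face","jaw_face","tile_1","clamp"]:
        for r in spotter.tip_of(c,l)[:4]: print(c,l,np.array(r["at"]),round(r["score"],2),proj(c,r["at"]))
s=read_state();print(s["time_s"],s["position"],s["eef_rot"],s["opening"],arm.tcp_to_tips)
E
```

```text
scene hood_mouth [0.5478 0.1479 0.0101] 0.75 [298.5931 195.8735]
scene push_face [ 0.5233 -0.1625  0.0475] 0.47 [215.9921 241.0504]
scene push_face [0.5382 0.102  0.0144] 0.18 [286.1879 201.216 ]
scene jaw_face [ 0.5292 -0.0748  0.0147] 0.89 [241.8684 232.2971]
scene tile_1 [0.5424 0.1008 0.0156] 0.86 [286.9739 201.78  ]
scene tile_1 [ 0.5322 -0.0168  0.0091] 0.85 [257.1423 222.9862]
scene tile_1 [0.3834 0.0041 0.0024] 0.78 [227.119  197.3737]
scene tile_1 [ 0.3242 -0.1133  0.0024] 0.67 [184.9153 208.493 ]
scene clamp [ 0.5385  0.0817 -0.0019] 0.6 [281.7543 208.7102]
side hood_mouth [0.5456 0.1459 0.0153] 0.63 [267.2223 259.3092]
side hood_mouth [ 0.5328 -0.0185  0.0124] 0.19 [293.9999 216.3163]
side push_face [ 0.5229 -0.1631  0.0484] 0.75 [314.6581 173.649 ]
side push_face [ 0.7979  0.0527 -0.0035] 0.33 [194.1761 212.6241]
side push_face [ 0.5432  0.5192 -0.0002] 0.16 [200.4317 401.3724]
side push_face [0.3649 0.4327 0.0035] 0.15 [298.5405 392.2291]
side jaw_face [ 0.53   -0.0719  0.0109] 0.93 [301.3302 203.8005]
side tile_1 [ 0.5348 -0.0153  0.0063] 0.97 [292.8329 218.4801]
side tile_1 [ 0.3692  0.2393 -0.0038] 0.74 [323.974  316.2012]
side tile_1 [ 0.3804 -0.0002 -0.0004] 0.68 [346.6633 239.7441]
side tile_1 [ 0.3252 -0.1166 -0.001 ] 0.61 [377.3168 215.1728]
side clamp [0.542  0.0798 0.0006] 0.6 [277.9113 244.3984]
0.6 [0.141  0.4797 0.2393] [0.1424 0.9898 0.     0.    ] 0.08500568735442962 0.008
```

View pics/scene0.png

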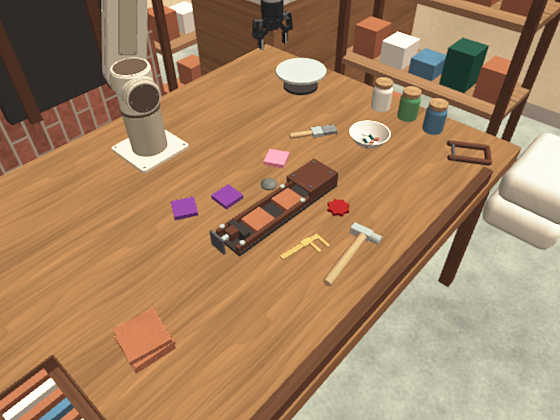

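View pics/side0.png

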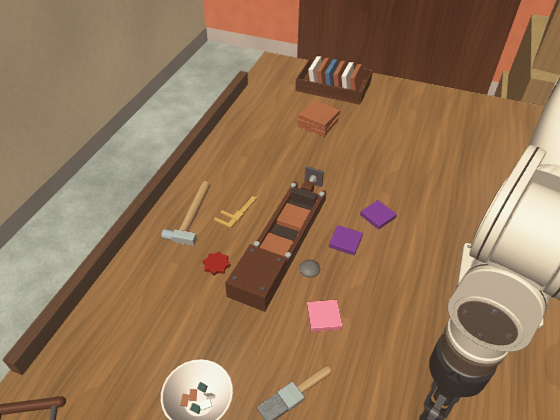

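Seen in the scene view: push plate at about (217,241), jaw (240,230), tile_1 (258,218), tile_2 (287,200) and hood (312,178). The look-alikes are purple (184,208) and (227,196), and pink (276,157). All three lie on the bench off the clamp, so the two orange squares between the rails are the right ones.

First I turn the tool so its x axis lies along the pressing direction and shut the fingers.

drive_tool:
  motion:
    - {"wz": 1,"jaw": 255}
    - {"wz": 1}
    - {"wz": 1}
    - {"wz": 1}
    - {"wz": 1}
    - {"wz": 1}
    - {"wz": 1}
    - {"wz": 1}
    - {"wz": 1}
    - {"wz": 1}
    - {"wz": 1}
    - {"wz": 0.35}
  grip_force: 60

```text
schema error: expected keys x, y, z, wx, wy, wz, jaw
```

```bash
cat > go.py <<'E'
from h import *
import sys
np.set_printoptions(precision=4,suppress=True)
def rel(target):
    s=read_state();R=Ro.from_quat(s["eef_rot"]).as_matrix()
    print("t",s["time_s"],"pos",np.array(s["position"]),"q",np.array(s["joint_pos"]),"open",s["opening"],"F",np.array(s["contact_force"]))
    print("toolx",R[:,0],"z",R[:,2],"units",R.T@(np.array(target)-s["position"])/.025)
if __name__=="__main__": rel([float(a) for a in sys.argv[1:4]])
E
python3 go.py 0.52 -0.205 0.20
python3 - <<'E'
from h import *
im=cv2.imread("pics/scene0.png")[130:270,190:360];cv2.imwrite("pics/crop0.png",cv2.resize(im,None,fx=4.5,fy=4,interpolation=cv2.INTER_CUBIC))
E
```

```text
t 0.6 pos [0.141  0.4797 0.2393] q [ 1.285   0.2406  0.005   1.3352 -0.      1.5708] open 0.08500568735442962 F [ 0.1783  0.8493 -0.3363]
toolx [-0.9594  0.2819 -0.    ] z [ 0.  0. -1.] units [-22.2679 -22.0037   1.5725]
```

View pics/crop0.png

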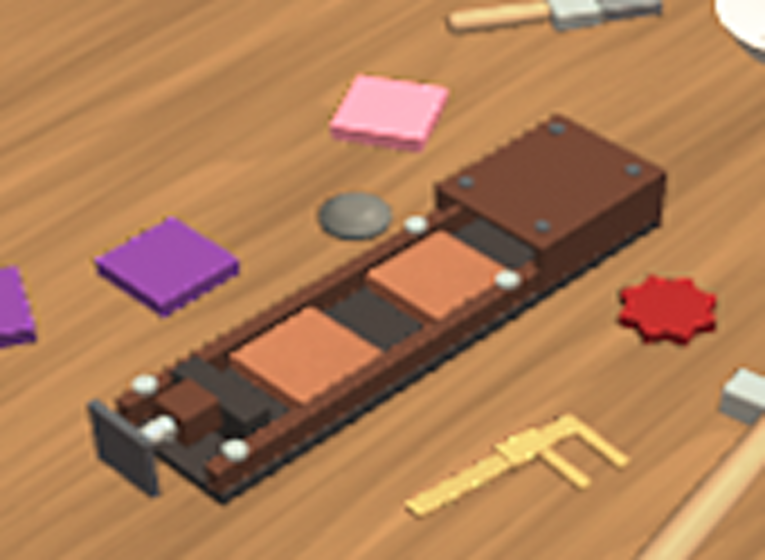

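The crop shows the plate at lower left (125,450), the jaw block (190,410), the two terracotta squares (305,355) and (440,275), and the hood (550,180). That confirms the choice.

drive_tool:
  motion:
    - {"x": 0,"y": 0,"z": 0,"wx": 0,"wy": 0,"wz": 1,"jaw": 255}
    - {"x": 0,"y": 0,"z": 0,"wx": 0,"wy": 0,"wz": 1,"jaw": 255}
    - {"x": 0,"y": 0,"z": 0,"wx": 0,"wy": 0,"wz": 1,"jaw": 255}
    - {"x": 0,"y": 0,"z": 0,"wx": 0,"wy": 0,"wz": 1,"jaw": 255}
    - {"x": 0,"y": 0,"z": 0,"wx": 0,"wy": 0,"wz": 1,"jaw": 255}
    - {"x": 0,"y": 0,"z": 0,"wx": 0,"wy": 0,"wz": 1,"jaw": 255}
    - {"x": 0,"y": 0,"z": 0,"wx": 0,"wy": 0,"wz": 1,"jaw": 255}
    - {"x": 0,"y": 0,"z": 0,"wx": 0,"wy": 0,"wz": 1,"jaw": 255}
    - {"x": 0,"y": 0,"z": 0,"wx": 0,"wy": 0,"wz": 1,"jaw": 255}
    - {"x": 0,"y": 0,"z": 0,"wx": 0,"wy": 0,"wz": 1,"jaw": 255}
    - {"x": 0,"y": 0,"z": 0,"wx": 0,"wy": 0,"wz": 1,"jaw": 255}
    - {"x": 0,"y": 0,"z": 0,"wx": 0,"wy": 0,"wz": 0.35,"jaw": 255}
  grip_force: 60

```text
time_s: 1.6
position: [0.141, 0.4797, 0.2393]
eef_rot: [0.735, 0.678, 0.0, -0.0]
contact_force: [-0.4, 0.8, -0.4]
opening: -0.0004
grasp_force: 0.0
```

```bash
python3 go.py 0.52 -0.215 0.20
```

```text
t 1.6 pos [0.141  0.4797 0.2393] q [ 1.285   0.2405  0.005   1.3352 -0.      2.9375] open -0.0003885880159877113 F [-0.375   0.8119 -0.362 ]
toolx [0.0816 0.9967 0.0001] z [ 0.      0.0001 -1.    ] units [-26.4595  17.3784   1.5723]
```

drive_tool:
  motion:
    - {"x": -1,"y": 0.65,"z": 0,"wx": 0,"wy": 0,"wz": 0,"jaw": 255}
    - {"x": -1,"y": 0.65,"z": 0,"wx": 0,"wy": 0,"wz": 0,"jaw": 255}
    - {"x": -1,"y": 0.65,"z": 0,"wx": 0,"wy": 0,"wz": 0,"jaw": 255}
    - {"x": -1,"y": 0.65,"z": 0,"wx": 0,"wy": 0,"wz": 0,"jaw": 255}
    - {"x": -1,"y": 0.65,"z": 0,"wx": 0,"wy": 0,"wz": 0,"jaw": 255}
    - {"x": -1,"y": 0.65,"z": 0,"wx": 0,"wy": 0,"wz": 0,"jaw": 255}
    - {"x": -1,"y": 0.65,"z": 0,"wx": 0,"wy": 0,"wz": 0,"jaw": 255}
    - {"x": -1,"y": 0.65,"z": 0,"wx": 0,"wy": 0,"wz": 0,"jaw": 255}
    - {"x": -1,"y": 0.65,"z": 0,"wx": 0,"wy": 0,"wz": 0,"jaw": 255}
    - {"x": -1,"y": 0.65,"z": 0,"wx": 0,"wy": 0,"wz": 0,"jaw": 255}
    - {"x": -1,"y": 0.65,"z": 0,"wx": 0,"wy": 0,"wz": 0,"jaw": 255}
    - {"x": -1,"y": 0.65,"z": 0,"wx": 0,"wy": 0,"wz": 0,"jaw": 255}
    - {"x": -1,"y": 0.65,"z": 0,"wx": 0,"wy": 0,"wz": 0,"jaw": 255}
    - {"x": -1,"y": 0.65,"z": 0,"wx": 0,"wy": 0,"wz": 0,"jaw": 255}
    - {"x": -1,"y": 0.65,"z": 0,"wx": 0,"wy": 0,"wz": 0,"jaw": 255}
    - {"x": -1,"y": 0.65,"z": 0,"wx": 0,"wy": 0,"wz": 0,"jaw": 255}
    - {"x": -1,"y": 0.65,"z": 0,"wx": 0,"wy": 0,"wz": 0,"jaw": 255}
    - {"x": -1,"y": 0.65,"z": 0,"wx": 0,"wy": 0,"wz": 0,"jaw": 255}
    - {"x": -1,"y": 0.65,"z": 0,"wx": 0,"wy": 0,"wz": 0,"jaw": 255}
    - {"x": -1,"y": 0.65,"z": 0,"wx": 0,"wy": 0,"wz": 0,"jaw": 255}

```text
time_s: 3.27
position: [0.4271, -0.0453, 0.2395]
eef_rot: [0.734, 0.679, 0.0, 0.0]
contact_force: [1.6, 0.0, 0.5]
opening: 0.0001
grasp_force: 0.0
```

```bash
python3 go.py 0.52 -0.215 0.20
```

```text
t 3.2667 pos [ 0.4271 -0.0453  0.2395] q [-0.1058  0.1004 -0.1654  1.3043  0.0001  1.5423] open 6.494651509137645e-05 F [1.632  0.0195 0.5248]
toolx [0.0773 0.997  0.0001] z [ 0.0007  0.0001 -1.    ] units [-6.4792  4.2299  1.5827]
```

drive_tool:
  motion:
    - {"x": -1,"y": 0.6,"z": 0,"wx": 0,"wy": 0,"wz": 0,"jaw": 255}
    - {"x": -1,"y": 0.6,"z": 0,"wx": 0,"wy": 0,"wz": 0,"jaw": 255}
    - {"x": -1,"y": 0.6,"z": 0,"wx": 0,"wy": 0,"wz": 0,"jaw": 255}
    - {"x": -1,"y": 0.6,"z": 0,"wx": 0,"wy": 0,"wz": 0,"jaw": 255}
    - {"x": -1,"y": 0.6,"z": 0,"wx": 0,"wy": 0,"wz": 0,"jaw": 255}
    - {"x": -1,"y": 0.6,"z": 0,"wx": 0,"wy": 0,"wz": 0,"jaw": 255}
    - {"x": -0.5,"y": 0.6,"z": 0,"wx": 0,"wy": 0,"wz": 0,"jaw": 255}
    - {"x": 0,"y": 0,"z": 0,"wx": 0,"wy": 0,"wz": 0,"jaw": 255}
    - {"x": 0,"y": 0,"z": 0,"wx": 0,"wy": 0,"wz": 0,"jaw": 255}

```text
time_s: 4.02
position: [0.5188, -0.2146, 0.2386]
eef_rot: [0.734, 0.679, -0.0, -0.001]
contact_force: [-0.2, -0.4, -0.2]
opening: 0.0001
grasp_force: 0.0
```

```bash
python3 go.py 0.521 -0.195 0.050; python3 - <<'E'
from h import *
np.set_printoptions(precision=4,suppress=True)
for c in ["wrist","scene","side"]:
    im=read_camera(c);cv2.imwrite(f"pics/{c}1.png",im[:,:,::-1])
    for l in ["hood_mouth","push_face","jaw_face","tile_1"]:
        for r in spotter.tip_of(c,l)[:2]: print(c,l,np.array(r["at"]),round(r["score"],2))
E
```

```text
t 4.0167 pos [ 0.5188 -0.2146  0.2386] q [-0.3923  0.3649  0.175   1.382   0.0002  1.2569] open 0.000125032968101879 F [-0.1546 -0.391  -0.236 ]
toolx [0.0783 0.9969 0.0005] z [-0.0009  0.0006 -1.    ] units [0.7846 0.0316 7.5451]
wrist hood_mouth [ 0.53   -0.167   0.0495] 0.64
wrist push_face [ 0.5281 -0.1662  0.047 ] 0.73
wrist jaw_face [ 0.5315 -0.0734  0.0116] 0.9
wrist tile_1 [ 0.3268 -0.1155  0.007 ] 0.88
wrist tile_1 [ 0.3836  0.0037 -0.0002] 0.62
scene hood_mouth [0.5478 0.1484 0.0086] 0.89
scene push_face [ 0.5223 -0.1627  0.0458] 0.82
scene push_face [0.6622 0.1957 0.0012] 0.45
scene jaw_face [ 0.5293 -0.0781  0.0142] 0.65
scene jaw_face [0.5452 0.1504 0.0097] 0.5
scene tile_1 [ 0.5328 -0.0122  0.0089] 0.88
scene tile_1 [ 0.3221 -0.1134  0.002 ] 0.83
side hood_mouth [0.5455 0.1455 0.0153] 0.56
side push_face [ 0.5232 -0.161   0.0493] 0.59
side jaw_face [ 0.5288 -0.0715  0.0116] 0.91
side jaw_face [ 0.5411  0.5196 -0.0019] 0.24
side tile_1 [0.5432 0.1052 0.0103] 0.96
side tile_1 [ 0.5326 -0.0157  0.0061] 0.82
```

View pics/wrist1.png

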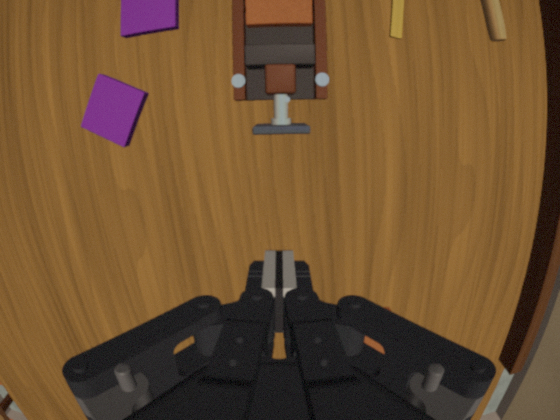

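The wrist view shows the plate edge-on at (281,129), centred ahead of the shut fingers at (279,275), with the rails parallel to the tool's x axis. The alignment is good, so I descend.

drive_tool:
  motion:
    - {"x": 0,"y": 0.1,"z": 1,"wx": 0,"wy": 0,"wz": 0,"jaw": 255}
    - {"x": 0,"y": 0,"z": 1,"wx": 0,"wy": 0,"wz": 0,"jaw": 255}
    - {"x": 0,"y": 0,"z": 1,"wx": 0,"wy": 0,"wz": 0,"jaw": 255}
    - {"x": 0,"y": 0,"z": 1,"wx": 0,"wy": 0,"wz": 0,"jaw": 255}
    - {"x": 0,"y": 0,"z": 1,"wx": 0,"wy": 0,"wz": 0,"jaw": 255}
    - {"x": 0,"y": 0,"z": 1,"wx": 0,"wy": 0,"wz": 0,"jaw": 255}
    - {"x": 0,"y": 0,"z": 1,"wx": 0,"wy": 0,"wz": 0,"jaw": 255}
    - {"x": 0,"y": 0,"z": 0.55,"wx": 0,"wy": 0,"wz": 0,"jaw": 255}
    - {"x": 0,"y": 0,"z": 0,"wx": 0,"wy": 0,"wz": 0,"jaw": 255}
    - {"x": 0.4,"y": 0,"z": 0,"wx": 0,"wy": 0,"wz": 0,"jaw": 255}
    - {"x": 0.4,"y": 0,"z": 0,"wx": 0,"wy": 0,"wz": 0,"jaw": 255}
    - {"x": 0.4,"y": 0,"z": 0,"wx": 0,"wy": 0,"wz": 0,"jaw": 255}
    - {"x": 0,"y": 0,"z": 0,"wx": 0,"wy": 0,"wz": 0,"jaw": 255}
    - {"x": 0,"y": 0,"z": 0,"wx": 0,"wy": 0,"wz": 0,"jaw": 255}

```text
time_s: 5.93
position: [0.5245, -0.1833, 0.0518]
eef_rot: [0.733, 0.68, 0.0, 0.001]
contact_force: [-0.4, 0.1, 0.0]
opening: -0.0
grasp_force: 0.0
```

```bash
python3 go.py 0.521 -0.174 0.050
```

```text
t 5.9333 pos [ 0.5245 -0.1833  0.0518] q [-0.3362  0.4962 -0.1389  0.9335 -0.0002  1.3096] open -2.1056327727744007e-05 F [-0.4486  0.1299  0.0443]
toolx [ 0.0749  0.9972 -0.0008] z [ 0.002  -0.0009 -1.    ] units [ 0.3623 -0.1659  0.0727]
```

drive_tool:
  motion:
    - {"x": 0.1,"y": -0.1,"z": 0,"wx": 0,"wy": 0,"wz": 0,"jaw": 255}
    - {"x": 0.1,"y": 0,"z": 0,"wx": 0,"wy": 0,"wz": 0,"jaw": 255}
    - {"x": 0.1,"y": 0,"z": 0,"wx": 0,"wy": 0,"wz": 0,"jaw": 255}
    - {"x": 0.1,"y": 0,"z": 0,"wx": 0,"wy": 0,"wz": 0,"jaw": 255}
    - {"x": 0.1,"y": 0,"z": 0,"wx": 0,"wy": 0,"wz": 0,"jaw": 255}
    - {"x": 0.1,"y": 0,"z": 0,"wx": 0,"wy": 0,"wz": 0,"jaw": 255}

```text
time_s: 6.43
position: [0.5221, -0.1695, 0.0507]
eef_rot: [0.734, 0.679, -0.0, 0.0]
contact_force: [-1.0, -2.4, 1.3]
opening: -0.0001
grasp_force: 1.1
```

drive_tool:
  motion:
    - {"x": 0.16,"y": 0,"z": 0,"wx": 0,"wy": 0,"wz": 0,"jaw": 255}
    - {"x": 0.16,"y": 0,"z": 0,"wx": 0,"wy": 0,"wz": 0,"jaw": 255}
    - {"x": 0.16,"y": 0,"z": 0,"wx": 0,"wy": 0,"wz": 0,"jaw": 255}
    - {"x": 0.16,"y": 0,"z": 0,"wx": 0,"wy": 0,"wz": 0,"jaw": 255}
    - {"x": 0.16,"y": 0,"z": 0,"wx": 0,"wy": 0,"wz": 0,"jaw": 255}
    - {"x": 0.16,"y": 0,"z": 0,"wx": 0,"wy": 0,"wz": 0,"jaw": 255}
    - {"x": 0.16,"y": 0,"z": 0,"wx": 0,"wy": 0,"wz": 0,"jaw": 255}
    - {"x": 0.16,"y": 0,"z": 0,"wx": 0,"wy": 0,"wz": 0,"jaw": 255}
    - {"x": 0.16,"y": 0,"z": 0,"wx": 0,"wy": 0,"wz": 0,"jaw": 255}
    - {"x": 0.16,"y": 0,"z": 0,"wx": 0,"wy": 0,"wz": 0,"jaw": 255}
    - {"x": 0.16,"y": 0,"z": 0,"wx": 0,"wy": 0,"wz": 0,"jaw": 255}
    - {"x": 0.16,"y": 0,"z": 0,"wx": 0,"wy": 0,"wz": 0,"jaw": 255}
    - {"x": 0.16,"y": 0,"z": 0,"wx": 0,"wy": 0,"wz": 0,"jaw": 255}
    - {"x": 0.16,"y": 0,"z": 0,"wx": 0,"wy": 0,"wz": 0,"jaw": 255}
    - {"x": 0.16,"y": 0,"z": 0,"wx": 0,"wy": 0,"wz": 0,"jaw": 255}
    - {"x": 0.16,"y": 0,"z": 0,"wx": 0,"wy": 0,"wz": 0,"jaw": 255}
    - {"x": 0.16,"y": 0,"z": 0,"wx": 0,"wy": 0,"wz": 0,"jaw": 255}
    - {"x": 0.16,"y": 0,"z": 0,"wx": 0,"wy": 0,"wz": 0,"jaw": 255}
    - {"x": 0.16,"y": 0,"z": 0,"wx": 0,"wy": 0,"wz": 0,"jaw": 255}
    - {"x": 0,"y": 0,"z": 0,"wx": 0,"wy": 0,"wz": 0,"jaw": 255}

```text
time_s: 8.1
position: [0.528, -0.0924, 0.0504]
eef_rot: [0.734, 0.68, 0.0, -0.0]
contact_force: [-1.6, -2.0, 0.6]
opening: 0.0003
grasp_force: 0.9
```

```bash
python3 go.py 0.526 -0.079 0.050; python3 - <<'E'
from h import *
im=read_camera("wrist");cv2.imwrite("pics/wrist2.png",im[:,:,::-1])
E
```

```text
t 8.1 pos [ 0.528  -0.0924  0.0504] q [-0.1736  0.4671 -0.1934  0.9105  0.0005  1.4735] open 0.00027476650236623354 F [-1.6146 -1.9905  0.5905]
toolx [0.0762 0.9971 0.0005] z [-0.0001  0.0005 -1.    ] units [ 0.5293 -0.1215  0.0179]
```

View pics/wrist2.png

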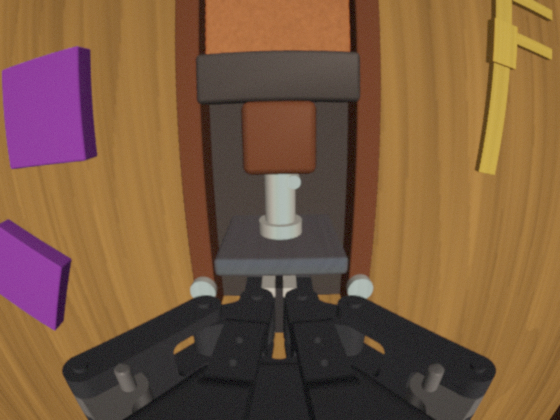

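The fingers are centred on the plate at (281,262), and the jaw at (278,78) is pushing tile_1 flat ahead of it. From here I feel forward in small steps.

drive_tool:
  motion:
    - {"x": 0.1,"y": 0,"z": 0,"wx": 0,"wy": 0,"wz": 0,"jaw": 255}
    - {"x": 0.1,"y": 0,"z": 0,"wx": 0,"wy": 0,"wz": 0,"jaw": 255}
    - {"x": 0.1,"y": 0,"z": 0,"wx": 0,"wy": 0,"wz": 0,"jaw": 255}
    - {"x": 0.1,"y": 0,"z": 0,"wx": 0,"wy": 0,"wz": 0,"jaw": 255}
    - {"x": 0,"y": 0,"z": 0,"wx": 0,"wy": 0,"wz": 0,"jaw": 255}

```text
time_s: 8.57
position: [0.529, -0.0828, 0.0506]
eef_rot: [0.734, 0.679, 0.0, -0.0]
contact_force: [-0.2, -2.0, -0.2]
opening: 0.0001
grasp_force: 1.6
```

drive_tool:
  motion:
    - {"x": 0.08,"y": 0,"z": 0,"wx": 0,"wy": 0,"wz": 0,"jaw": 255}
    - {"x": 0.08,"y": 0,"z": 0,"wx": 0,"wy": 0,"wz": 0,"jaw": 255}
    - {"x": 0,"y": 0,"z": 0,"wx": 0,"wy": 0,"wz": 0,"jaw": 255}

```text
time_s: 8.82
position: [0.5292, -0.0789, 0.0506]
eef_rot: [0.734, 0.679, 0.0, -0.0]
contact_force: [-1.8, -3.1, -0.4]
opening: -0.0
grasp_force: 1.7
```

drive_tool:
  motion:
    - {"x": 0.08,"y": 0,"z": 0,"wx": 0,"wy": 0,"wz": 0,"jaw": 255}
    - {"x": 0.08,"y": 0,"z": 0,"wx": 0,"wy": 0,"wz": 0,"jaw": 255}
    - {"x": 0,"y": 0,"z": 0,"wx": 0,"wy": 0,"wz": 0,"jaw": 255}

```text
time_s: 9.07
position: [0.5295, -0.0749, 0.0506]
eef_rot: [0.734, 0.68, 0.0, -0.0]
contact_force: [-1.4, -3.1, 0.2]
opening: 0.0002
grasp_force: 1.7
```

drive_tool:
  motion:
    - {"x": 0.08,"y": 0,"z": 0,"wx": 0,"wy": 0,"wz": 0,"jaw": 255}
    - {"x": 0.08,"y": 0,"z": 0,"wx": 0,"wy": 0,"wz": 0,"jaw": 255}
    - {"x": 0,"y": 0,"z": 0,"wx": 0,"wy": 0,"wz": 0,"jaw": 255}

```text
time_s: 9.32
position: [0.5297, -0.0709, 0.0506]
eef_rot: [0.734, 0.68, 0.0, -0.0]
contact_force: [-2.2, -3.4, -0.4]
opening: 0.0
grasp_force: 1.7
```

drive_tool:
  motion:
    - {"x": 0.08,"y": 0,"z": 0,"wx": 0,"wy": 0,"wz": 0,"jaw": 255}
    - {"x": 0.08,"y": 0,"z": 0,"wx": 0,"wy": 0,"wz": 0,"jaw": 255}
    - {"x": 0,"y": 0,"z": 0,"wx": 0,"wy": 0,"wz": 0,"jaw": 255}

```text
time_s: 9.57
position: [0.53, -0.067, 0.0505]
eef_rot: [0.734, 0.679, 0.0, -0.0]
contact_force: [-2.2, -4.3, 0.8]
opening: 0.0001
grasp_force: 1.8
```

drive_tool:
  motion:
    - {"x": 0.08,"y": 0,"z": 0,"wx": 0,"wy": 0,"wz": 0,"jaw": 255}
    - {"x": 0.08,"y": 0,"z": 0,"wx": 0,"wy": 0,"wz": 0,"jaw": 255}
    - {"x": 0,"y": 0,"z": 0,"wx": 0,"wy": 0,"wz": 0,"jaw": 255}

```text
time_s: 9.82
position: [0.5302, -0.0631, 0.0506]
eef_rot: [0.734, 0.679, 0.0, -0.0]
contact_force: [-3.3, -3.3, -0.4]
opening: 0.0
grasp_force: 1.7
```

drive_tool:
  motion:
    - {"x": 0.08,"y": 0,"z": 0,"wx": 0,"wy": 0,"wz": 0,"jaw": 255}
    - {"x": 0.08,"y": 0,"z": 0,"wx": 0,"wy": 0,"wz": 0,"jaw": 255}
    - {"x": 0,"y": 0,"z": 0,"wx": 0,"wy": 0,"wz": 0,"jaw": 255}

```text
time_s: 10.07
position: [0.5305, -0.0592, 0.0505]
eef_rot: [0.734, 0.679, -0.0, -0.0]
contact_force: [-1.8, -3.1, -0.6]
opening: 0.0
grasp_force: 1.8
```

drive_tool:
  motion:
    - {"x": 0.08,"y": 0,"z": 0,"wx": 0,"wy": 0,"wz": 0,"jaw": 255}
    - {"x": 0.08,"y": 0,"z": 0,"wx": 0,"wy": 0,"wz": 0,"jaw": 255}
    - {"x": 0,"y": 0,"z": 0,"wx": 0,"wy": 0,"wz": 0,"jaw": 255}

```text
time_s: 10.32
position: [0.5307, -0.0552, 0.0506]
eef_rot: [0.734, 0.679, -0.0, -0.0]
contact_force: [-2.4, -2.8, 1.0]
opening: -0.0002
grasp_force: 1.8
```

drive_tool:
  motion:
    - {"x": 0.08,"y": 0,"z": 0,"wx": 0,"wy": 0,"wz": 0,"jaw": 255}
    - {"x": 0.08,"y": 0,"z": 0,"wx": 0,"wy": 0,"wz": 0,"jaw": 255}
    - {"x": 0,"y": 0,"z": 0,"wx": 0,"wy": 0,"wz": 0,"jaw": 255}

```text
time_s: 10.57
position: [0.531, -0.0513, 0.0505]
eef_rot: [0.734, 0.679, -0.0, -0.0]
contact_force: [-2.7, -4.3, 1.3]
opening: 0.0001
grasp_force: 1.9
```

drive_tool:
  motion:
    - {"x": 0.08,"y": 0,"z": 0,"wx": 0,"wy": 0,"wz": 0,"jaw": 255}
    - {"x": 0.08,"y": 0,"z": 0,"wx": 0,"wy": 0,"wz": 0,"jaw": 255}
    - {"x": 0,"y": 0,"z": 0,"wx": 0,"wy": 0,"wz": 0,"jaw": 255}

```text
time_s: 10.82
position: [0.5312, -0.0473, 0.0505]
eef_rot: [0.734, 0.679, -0.0, -0.0]
contact_force: [-2.4, -3.8, 1.7]
opening: 0.0001
grasp_force: 2.0
```

drive_tool:
  motion:
    - {"x": 0.08,"y": 0,"z": 0,"wx": 0,"wy": 0,"wz": 0,"jaw": 255}
    - {"x": 0.08,"y": 0,"z": 0,"wx": 0,"wy": 0,"wz": 0,"jaw": 255}
    - {"x": 0,"y": 0,"z": 0,"wx": 0,"wy": 0,"wz": 0,"jaw": 255}

```text
time_s: 11.07
position: [0.5315, -0.0434, 0.0505]
eef_rot: [0.734, 0.679, -0.0, -0.0]
contact_force: [-2.9, -4.0, 1.3]
opening: 0.0002
grasp_force: 2.0
```

drive_tool:
  motion:
    - {"x": 0.08,"y": 0,"z": 0,"wx": 0,"wy": 0,"wz": 0,"jaw": 255}
    - {"x": 0.08,"y": 0,"z": 0,"wx": 0,"wy": 0,"wz": 0,"jaw": 255}
    - {"x": 0,"y": 0,"z": 0,"wx": 0,"wy": 0,"wz": 0,"jaw": 255}

```text
time_s: 11.32
position: [0.5318, -0.0393, 0.0505]
eef_rot: [0.734, 0.679, -0.0, -0.0]
contact_force: [-2.7, -4.6, 0.6]
opening: 0.0001
grasp_force: 2.0
```

drive_tool:
  motion:
    - {"x": 0.08,"y": 0,"z": 0,"wx": 0,"wy": 0,"wz": 0,"jaw": 255}
    - {"x": 0.08,"y": 0,"z": 0,"wx": 0,"wy": 0,"wz": 0,"jaw": 255}
    - {"x": 0,"y": 0,"z": 0,"wx": 0,"wy": 0,"wz": 0,"jaw": 255}

```text
time_s: 11.57
position: [0.5321, -0.0354, 0.0505]
eef_rot: [0.734, 0.679, -0.0, -0.0]
contact_force: [-3.8, -3.2, 1.6]
opening: 0.0002
grasp_force: 2.0
```

drive_tool:
  motion:
    - {"x": 0.08,"y": -0.04,"z": 0,"wx": 0,"wy": 0,"wz": 0,"jaw": 255}
    - {"x": 0.08,"y": 0,"z": 0,"wx": 0,"wy": 0,"wz": 0,"jaw": 255}
    - {"x": 0,"y": 0,"z": 0,"wx": 0,"wy": 0,"wz": 0,"jaw": 255}

```text
time_s: 11.82
position: [0.5322, -0.0311, 0.0505]
eef_rot: [0.734, 0.679, 0.0, 0.0]
contact_force: [-0.7, -3.6, -1.1]
opening: 0.0001
grasp_force: 1.7
```

drive_tool:
  motion:
    - {"x": 0.08,"y": 0,"z": 0,"wx": 0,"wy": 0,"wz": 0,"jaw": 255}
    - {"x": 0.08,"y": 0,"z": 0,"wx": 0,"wy": 0,"wz": 0,"jaw": 255}
    - {"x": 0,"y": 0,"z": 0,"wx": 0,"wy": 0,"wz": 0,"jaw": 255}

```text
time_s: 12.07
position: [0.5324, -0.0269, 0.0506]
eef_rot: [0.734, 0.68, 0.0, -0.0]
contact_force: [-1.6, -3.4, -1.4]
opening: 0.0001
grasp_force: 1.7
```

drive_tool:
  motion:
    - {"x": 0.08,"y": 0,"z": 0,"wx": 0,"wy": 0,"wz": 0,"jaw": 255}
    - {"x": 0.08,"y": 0,"z": 0,"wx": 0,"wy": 0,"wz": 0,"jaw": 255}
    - {"x": 0,"y": 0,"z": 0,"wx": 0,"wy": 0,"wz": 0,"jaw": 255}

```text
time_s: 12.32
position: [0.5326, -0.0229, 0.0506]
eef_rot: [0.734, 0.68, 0.0, -0.0]
contact_force: [0.5, -3.0, -1.9]
opening: 0.0003
grasp_force: 1.5
```

drive_tool:
  motion:
    - {"x": 0.08,"y": 0,"z": 0,"wx": 0,"wy": 0,"wz": 0,"jaw": 255}
    - {"x": 0.08,"y": 0,"z": 0,"wx": 0,"wy": 0,"wz": 0,"jaw": 255}
    - {"x": 0,"y": 0,"z": 0,"wx": 0,"wy": 0,"wz": 0,"jaw": 255}

```text
time_s: 12.57
position: [0.5329, -0.0189, 0.0506]
eef_rot: [0.734, 0.68, 0.0, -0.0]
contact_force: [-0.1, -2.9, -1.5]
opening: 0.0002
grasp_force: 1.5
```

drive_tool:
  motion:
    - {"x": 0.08,"y": 0,"z": 0,"wx": 0,"wy": 0,"wz": 0,"jaw": 255}
    - {"x": 0.08,"y": 0,"z": 0,"wx": 0,"wy": 0,"wz": 0,"jaw": 255}
    - {"x": 0,"y": 0,"z": 0,"wx": 0,"wy": 0,"wz": 0,"jaw": 255}

```text
time_s: 12.82
position: [0.5331, -0.0149, 0.0506]
eef_rot: [0.734, 0.68, 0.0, -0.0]
contact_force: [-0.1, -2.7, -1.2]
opening: -0.0001
grasp_force: 1.5
```

drive_tool:
  motion:
    - {"x": 0.08,"y": 0,"z": 0,"wx": 0,"wy": 0,"wz": 0,"jaw": 255}
    - {"x": 0.08,"y": 0,"z": 0,"wx": 0,"wy": 0,"wz": 0,"jaw": 255}
    - {"x": 0,"y": 0,"z": 0,"wx": 0,"wy": 0,"wz": 0,"jaw": 255}

```text
time_s: 13.07
position: [0.5334, -0.0109, 0.0506]
eef_rot: [0.734, 0.679, 0.0, -0.0]
contact_force: [0.2, -3.2, -0.9]
opening: 0.0001
grasp_force: 1.6
```

drive_tool:
  motion:
    - {"x": 0.08,"y": 0,"z": 0,"wx": 0,"wy": 0,"wz": 0,"jaw": 255}
    - {"x": 0.08,"y": 0,"z": 0,"wx": 0,"wy": 0,"wz": 0,"jaw": 255}
    - {"x": 0,"y": 0,"z": 0,"wx": 0,"wy": 0,"wz": 0,"jaw": 255}

```text
time_s: 13.32
position: [0.5336, -0.007, 0.0506]
eef_rot: [0.734, 0.68, 0.0, -0.0]
contact_force: [-0.3, -3.5, -0.4]
opening: 0.0002
grasp_force: 1.6
```

drive_tool:
  motion:
    - {"x": 0.08,"y": 0,"z": 0,"wx": 0,"wy": 0,"wz": 0,"jaw": 255}
    - {"x": 0.08,"y": 0,"z": 0,"wx": 0,"wy": 0,"wz": 0,"jaw": 255}
    - {"x": 0,"y": 0,"z": 0,"wx": 0,"wy": 0,"wz": 0,"jaw": 255}

```text
time_s: 13.57
position: [0.5339, -0.003, 0.0506]
eef_rot: [0.734, 0.68, 0.0, -0.0]
contact_force: [0.6, -3.1, -0.4]
opening: 0.0
grasp_force: 1.7
```

drive_tool:
  motion:
    - {"x": 0.08,"y": 0,"z": 0,"wx": 0,"wy": 0,"wz": 0,"jaw": 255}
    - {"x": 0.08,"y": 0,"z": 0,"wx": 0,"wy": 0,"wz": 0,"jaw": 255}
    - {"x": 0,"y": 0,"z": 0,"wx": 0,"wy": 0,"wz": 0,"jaw": 255}

```text
time_s: 13.82
position: [0.534, -0.001, 0.0506]
eef_rot: [0.734, 0.679, -0.002, 0.001]
contact_force: [-0.9, -8.5, 1.1]
opening: -0.0003
grasp_force: 4.6
```

Blocked: the force has risen and the tool moved less than commanded. I go on in finer steps.

drive_tool:
  motion:
    - {"x": 0.06,"y": 0,"z": 0,"wx": 0,"wy": 0,"wz": 0,"jaw": 255}
    - {"x": 0,"y": 0,"z": 0,"wx": 0,"wy": 0,"wz": 0,"jaw": 255}

```text
time_s: 13.98
position: [0.534, -0.0007, 0.0506]
eef_rot: [0.734, 0.679, -0.002, 0.002]
contact_force: [-2.0, -11.8, 1.0]
opening: -0.0002
grasp_force: 6.2
```

drive_tool:
  motion:
    - {"x": 0.04,"y": 0,"z": 0,"wx": 0,"wy": 0,"wz": 0,"jaw": 255}
    - {"x": 0,"y": 0,"z": 0,"wx": 0,"wy": 0,"wz": 0,"jaw": 255}

```text
time_s: 14.15
position: [0.534, -0.0001, 0.0506]
eef_rot: [0.735, 0.679, -0.003, 0.002]
contact_force: [-1.6, -12.7, 1.7]
opening: -0.0001
grasp_force: 6.3
```

drive_tool:
  motion:
    - {"x": 0.04,"y": 0,"z": 0,"wx": 0,"wy": 0,"wz": 0,"jaw": 255}
    - {"x": 0,"y": 0,"z": 0,"wx": 0,"wy": 0,"wz": 0,"jaw": 255}

```text
time_s: 14.32
position: [0.5346, 0.0046, 0.0506]
eef_rot: [0.734, 0.679, 0.001, -0.001]
contact_force: [0.2, -0.1, 0.1]
opening: -0.0002
grasp_force: 0.0
```

The force dropped to 0 and the plate snapped ahead of the fingers, so that was the first click. I back off and look.

drive_tool:
  motion:
    - {"x": -0.3,"y": 0,"z": 0,"wx": 0,"wy": 0,"wz": 0,"jaw": 255}
    - {"x": -0.6,"y": 0,"z": 0,"wx": 0,"wy": 0,"wz": 0,"jaw": 255}
    - {"x": -0.8,"y": 0,"z": 0,"wx": 0,"wy": 0,"wz": 0,"jaw": 255}
    - {"x": -0.5,"y": 0,"z": 0,"wx": 0,"wy": 0,"wz": 0,"jaw": 255}
    - {"x": 0,"y": 0,"z": -1,"wx": 0,"wy": 0,"wz": 0,"jaw": 255}
    - {"x": 0,"y": 0,"z": -1,"wx": 0,"wy": 0,"wz": 0,"jaw": 255}
    - {"x": 0,"y": 0,"z": -1,"wx": 0,"wy": 0,"wz": 0,"jaw": 255}
    - {"x": 0,"y": 0,"z": -1,"wx": 0,"wy": 0,"wz": 0,"jaw": 255}
    - {"x": 0,"y": 0,"z": 0,"wx": 0,"wy": 0,"wz": 0,"jaw": 255}
    - {"x": 0,"y": 0,"z": 0,"wx": 0,"wy": 0,"wz": 0,"jaw": 255}
    - {"x": 0,"y": 0,"z": 0,"wx": 0,"wy": 0,"wz": 0,"jaw": 255}

```text
time_s: 15.23
position: [0.53, -0.0506, 0.1501]
eef_rot: [0.734, 0.679, 0.0, -0.0]
contact_force: [-0.4, -0.5, 0.1]
opening: 0.0002
grasp_force: 0.0
```

```bash
python3 - <<'E'
from h import *
im=read_camera("wrist");side=read_camera("side")[150:330,200:400]
cv2.imwrite("pics/end.png",np.hstack([cv2.resize(im[:,110:450],(400,494)),cv2.resize(side,(400,494),interpolation=cv2.INTER_CUBIC)])[:,:,::-1])
E
```

```text
(no output)
```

View pics/end.png

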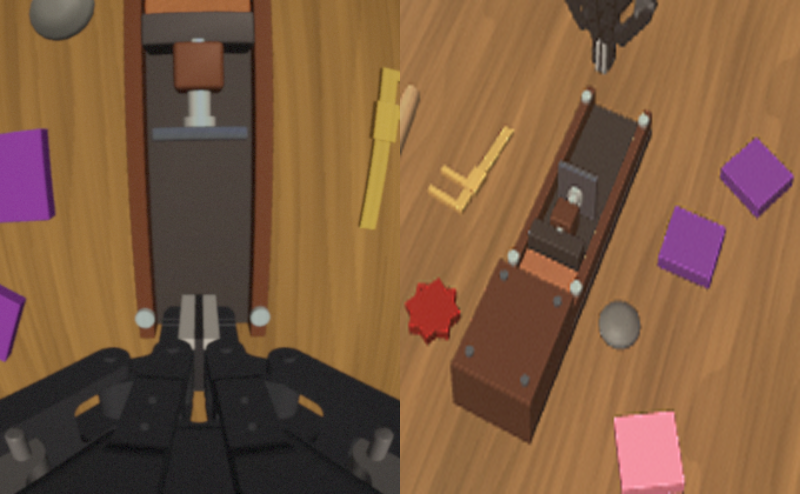

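The jaw sits flat against tile_1, with the rest of the squares inside the hood. The plate stands closer to the block than before, and the bystanders are where they were.

```bash
python3 -c "
from cell import arm
print(arm.sign_off())"
```

```text
the job is handed in; nothing more can be done
None
```

I pressed the two terracotta squares into the hood against the stop, stopped at the clutch's first click, backed the arm clear with the jaw still against them, and handed the job in; tile_2 is hidden in the hood, so its seating was judged by feel only.

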